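# Fit the post into the clamp base and set its thumbscrew a quarter turn off seat

### The arm

A 6-joint arm with a two-finger parallel gripper is mounted at the origin on the work surface. World frame = base frame: x ahead of the robot, y to its left, z up, the work surface at z = 0. Lengths are in m, angles in rad, forces in N, time in s.
With the tool pointing down it reaches from about 0.25 to 0.725 m from the base axis. Payload 4 kg.
Tool frame: the origin (TCP) lies midway between the tips of the shut fingers; the grasp point (between the pads) lies pinch_z behind it (pinch_z is the distance from the TCP to the grasp point, in m); z points along the fingers, y is the direction in which the jaws open and shut (so a half turn about z gives the same grasp; the last joint's range is limited). The gripper opens to 85 mm and grips with 20 to 120 N. Pads are 22 mm wide; open, the fingers measure 114 mm over their backs; the gripper's body (76 mm by 85 mm) begins 54 mm behind the grasp point. The pads swing forward as they close: fully open they stand 13 mm farther back than shut.
Start: joints at [0, 0.241, 0.005, 1.335, 0, 1.571], TCP at [0.5, -0, 0.231] pointing down, gripper open.
Joint ranges: [-2.72, 2.72], [-1.05, 1.87], [-1.09, 1.28], [-1.99, 2.15], [-1.42, 1.44], [-3.14, 3.14]. Speed limits (rad/s): [2.79, 2.79, 3.14, 3.14, 3.14, 3.14].

### API

Orientations are given as a unit quaternion [x, y, z, w].
In Python, from workcell import * gives the robot as it stands.
- The arm moves only by the tool move_arm, never from a script. Its argument "motion" is a list of rows, each a list of 3 entries, a list of its own where there are three numbers: the finger opening in mm, from 0 to 85.4, then the shift along the tool's x, y, z in units of 50 mm (1.0 is 50 mm), then the turn about the tool's z in units of 6 degrees (1.0 is 6 degrees). In form: [[claw, [dx, dy, dz], roll], ...]. A call has exactly 10 rows; each row is the pose to reach, as a shift and turn from the pose commanded when the call began, along the tool's axes at that moment; what a row does not reach only later rows make up. A row lasts 1/10 s, in which the tool goes at most 50 mm and 8.59 degrees, less where a joint would pass 70% of its speed; a pose out of reach is approached as far as the arm can. A call with a gripper value outside its range is refused whole. The fingers move at their own pace and stop on an object; the grip force is fixed at half the most. Time passes only in rows, so rows that repeat a pose let the fingers close, or fill a call up. It gives the time, the measured TCP pose, the force and the opening at its end, in the units of the state.
- get_obs(): the state, without advancing time (a new reading comes with each control period).
- camera(name): name is "scene" or "side" or "wrist"; returns a dict with "color" (420x560x3 uint8, red, green, blue), "fx", "fy", "cx", "cy" (pixels), "distortion" ([k1, k2, p1, p2, k3] as OpenCV has them; the pictures are not rectified), "rvec" (rotation vector, rad) and "tvec" (3), from world to camera coordinates, as OpenCV has them; the wrist camera has in their place "mount" (4x4, takes a point from camera to tool coordinates, whose origin is the TCP and whose axes are the flange's). Camera axes: x right, y down, z forward; pixel columns grow to the right and rows downward; lengths in m; the calibration is good to about 2 mm. A picture is of the moment at which its call begins: read the wrist's pose just before it. There is no depth.
- job_done(): hands the job in, once; it reports no verdict.
The state is a dict: "clock": time; "joint_pos": joint angles; "joint_vel": joint speeds; "tau": joint torques, N m; "eef_pos": TCP position; "tool_rot": TCP orientation; "ft_force": force on the tool from outside, world axes, zero at the start; "ft_torque": the same for the moment, N m; "grip_width": finger opening in m.
Only numpy, scipy, OpenCV 4.12 (cv2) and the standard library are available. Lean on these libraries where they do the work, as an engineer would, in place of code of your own. Each camera call takes 0.05 s, during which the arm holds its last target.

### The job

On the lab bench stand two steel posts; only the one that is thin enough slides into the bore of the grey metal clamp base: stand that one in the bore, fully home, and leave the other post standing upright on the bench. Then turn the winged thumbscrew clockwise until it seats against its stop, back it off a quarter turn so that the post stays free to turn, and finish still gripping the thumbscrew at that setting. Do not disturb the flask, the beaker or the rubber bulb.

Things in the scene. Friction and masses are not known exactly. Their poses are not given: they have to be found in the camera images.
- clamp: Grey cast metal clamp base fixed to the bench, a block 66 mm (x) by 160 mm (y) by 40 mm high, with a 10 mm high bolted foot at each end (218 mm along y over the feet). Origin: centre of its underside, on the bench. The bore is 50 mm from the centre towards its own -y end, the thumbscrew 50 mm towards its own +y end.
- bore (a point): Centre of the mouth of the bore, on the block's top face (40 mm above the bench). The bore is vertical, 23 mm in diameter with a 2 mm chamfer, 30 mm deep, flat floor (10 mm above the bench).
- slim_post_mid (a point): Middle of the slim post: plain steel round post 20 mm in diameter, 80 mm tall, chamfered foot, standing loose on the bench (0.19 kg); the point is 40 mm above its foot and its z axis runs along the post. It slides into the bore with 3 mm play and, when home, stands 50 mm out of the block.
- stout_post_mid (a point): Middle of the stout post: the same steel post but 30 mm in diameter, 80 mm tall (0.40 kg), too thick for the bore. The point is 40 mm above its foot and its z axis runs along the post.
- wing (a point): Point on the axis of the thumbscrew, in the middle of its wing (70 mm above the bench, at any angle of the screw). The wing is an upright flat steel bar 44 mm long, 12 mm thick, from 53 to 83 mm above the bench, to be gripped across its thickness from above; a 30 mm collar lies under it, 46 to 53 mm above the bench. The point's own x axis lies along the wing.
- thumbscrew (a joint): Angle of the thumbscrew, rad. It grows clockwise seen from above and the seat is a hard stop at 4.00; at 0 the wing lies along the clamp's own x axis, so the wing's heading is the clamp's yaw minus this value. It turns about a vertical axis without rising or falling, with about 0.06 N m of friction, and stays where it is left. It starts 1.3 to 2.6 rad short of its seat.
- flask: Bystander: amber glass flask with a long neck, 74 mm in diameter, 125 mm tall; origin at the centre of its underside.
- beaker: Bystander: glass beaker, 68 mm in diameter, 75 mm tall; origin at the centre of its underside.
- bulb: Bystander: brick-red rubber suction bulb, 58 mm in diameter, 66 mm tall; origin at the centre of its underside.
Not all that is in view belongs to the job. There is more than one size of the clamp; the one meant has the size given above.

How it is judged:
On the way, in this order (a step that is already met when the one before it is completed fails the run):
1. the slim post stands fully home in the bore (horizontal distance between slim_post_mid and bore below 0.007 m and height (world z) of slim_post_mid below 0.054 m and angle between slim_post_mid's own z axis and vertical below 0.15 rad), for 0.2 s.
2. the thumbscrew is turned clockwise to its seat, the post still home (all of step 1 and value of joint thumbscrew above 3.93 rad), for 0.1 s.
At the end, for the whole second after the job is handed in: Fingers hold the resting thumbscrew (over 2 N) 1.57 +- 0.30 rad back from its seat (joint 2.13 to 2.73), after it was seated within 0.07 rad; slim post within 7 mm of the bore axis and 4 mm of its floor, lean under 0.15 rad; stout post upright (0.1 rad) on the bench within 4 mm (all of step 1 and value of joint thumbscrew between 2.13 and 2.73 rad and velocity of joint thumbscrew between -0.1 and 0.1 rad/s and contact force between the fingers and thumbscrew above 2 N and angle between stout_post_mid's own z axis and vertical below 0.1 rad and height (world z) of stout_post_mid below 0.044 m); the arm keeps its last pose, push and grip.
It fails at once if the amber flask is knocked over or shifted by more than 30 mm (distance of flask from where it was at the start of the episode above 0.03 m or angle between flask's own z axis and vertical above 0.35 rad).
It fails at once if the beaker is knocked over or shifted by more than 30 mm (distance of beaker from where it was at the start of the episode above 0.03 m or angle between beaker's own z axis and vertical above 0.35 rad).
It fails at once if the rubber bulb is knocked over or shifted by more than 30 mm (distance of bulb from where it was at the start of the episode above 0.03 m or angle between bulb's own z axis and vertical above 0.35 rad).
It also fails if it takes over 72 s, if anything falls off the work surface, if the arm or the gripper's body presses on something with over 40 N, if the wrist force passes 120 N, or if a joint passes its speed limit or range.

## Working session

There is one attempt and no reset: what is moved stays moved. The work goes in short steps, Python scripts to look and compute and a tool call to move; the robot and the scene stay as the last step left them, time stands still between calls to the robot, and variables do not carry over. Pictures are saved under pics/ and viewed, and the job is handed in when it is done.

Besides the shell and the picture viewer there is one more tool, called after "Call:" as a command line: name --argument value ..., lists and objects as JSON in quotes. move_arm: Moves the arm, as the interface text tells. Its arguments: {"type":"object","properties":{"motion":{"type":"array","items":{"type":"array"}}},"required":["motion"]}

```bash
ls; mkdir -p pics; python3 - <<'E'
from workcell import *
import cv2, json
o=get_obs(); print(o)
try: print(pinch_z)
except Exception as e: print(e)
import pickle
d={}
for n in ["scene","side","wrist"]:
    c=camera(n); d[n]=c
    cv2.imwrite(f"pics/{n}0.png",c["color"][:,:,::-1]); print(n,{k:v for k,v in c.items() if k!="color"})
d['obs']=o
pickle.dump(d,open("s0.pkl","wb"))
E
```

```text
pics
{'clock': 0.0, 'joint_pos': array([ 1.62216277e-07,  2.41431509e-01,  3.75417978e-03,  1.33522042e+00,
       -1.02671077e-05,  1.57081245e+00]), 'joint_vel': array([ 9.34130451e-04,  2.62779357e-04,  7.93192841e-05, -6.80118159e-04,
        1.02146531e-03, -2.04487228e-03]), 'tau': array([ 5.50268451e-04, -3.72315860e+01,  2.52406776e+01,  1.67737965e-02,
        2.29149265e-05,  1.14679995e-05]), 'eef_pos': array([ 4.99373751e-01, -3.03506065e-06,  2.30415148e-01]), 'tool_rot': array([ 0.70711203,  0.70710075, -0.0007466 , -0.00073933]), 'ft_force': array([-0.31587982,  0.410364  ,  0.08558136]), 'ft_torque': array([0.01315296, 0.01727738, 0.0016113 ]), 'grip_width': 0.08542900556647334}
0.0187
scene {'fx': 486.5319392307735, 'fy': 486.5319392307735, 'cx': 282.3630860962336, 'cy': 202.34771221869536, 'distortion': array([-0.13522102,  0.        ,  0.        ,  0.        ,  0.        ]), 'rvec': array([ 1.93854123,  1.31791362, -0.62315221]), 'tvec': array([-0.34605629, -0.24668253,  1.84459727])}
side {'fx': 526.7267708103038, 'fy': 526.7267708103038, 'cx': 270.67569830716076, 'cy': 218.15895427516065, 'distortion': array([-0.1680966,  0.       ,  0.       ,  0.       ,  0.       ]), 'rvec': array([ 2.09347002, -0.59441951,  0.29685047]), 'tvec': array([-0.39500686,  0.30029031,  0.99935852])}
wrist {'fx': 321.2369874711675, 'fy': 321.2369874711675, 'cx': 277.2515269978936, 'cy': 216.1915220346736, 'distortion': array([0.02539397, 0.        , 0.        , 0.        , 0.        ]), 'mount': array([[ 8.65049428e-04, -9.53069998e-01, -3.02748793e-01,
         7.76690768e-02],
       [ 9.99999388e-01,  6.15580198e-04,  9.19435147e-04,
        -7.51108977e-04],
       [-6.89919891e-04, -3.02749403e-01,  9.53069947e-01,
        -1.42182224e-01],
       [ 0.00000000e+00,  0.00000000e+00,  0.00000000e+00,
         1.00000000e+00]])}
```

View pics/scene0.png

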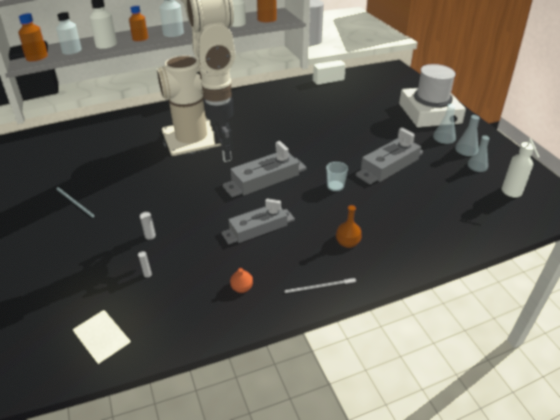

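View pics/side0.png

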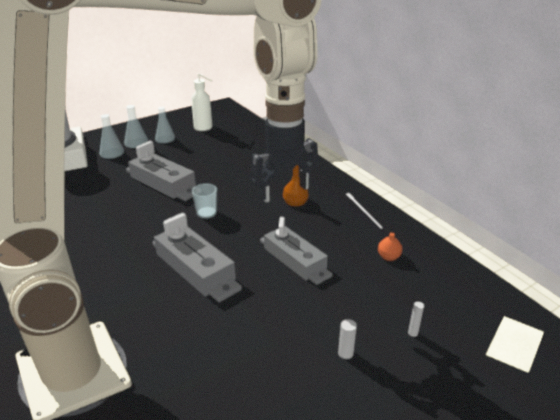

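View pics/wrist0.png

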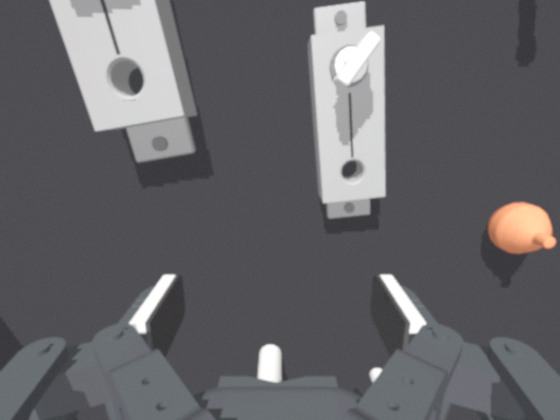

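Three clamps and two posts are in view: wrist bores are at about (125,77) and (352,170), and the posts show at the bottom. Next I'll measure the clamp sizes.

```bash
cat > h.py <<'E'
import numpy as np, cv2, pickle
from scipy.spatial.transform import Rotation as R
def cam(c,obs=None):
    K=np.array([[c['fx'],0,c['cx']],[0,c['fy'],c['cy']],[0,0,1]])
    if 'mount' in c:
        T=np.eye(4);T[:3,:3]=R.from_quat(obs['tool_rot']).as_matrix();T[:3,3]=obs['eef_pos']
        W=T@c['mount']
        Rc=W[:3,:3]; o=W[:3,3]
    else:
        Rm=cv2.Rodrigues(c['rvec'])[0]; Rc=Rm.T; o=-Rm.T@c['tvec']
    return K,c['distortion'],Rc,o
def ray(c,uv,obs=None):
    K,D,Rc,o=cam(c,obs)
    p=cv2.undistortPoints(np.array(uv,float).reshape(-1,1,2),K,D).reshape(-1,2)
    d=np.c_[p,np.ones(len(p))]@Rc.T
    return o,d/np.linalg.norm(d,axis=1)[:,None]
def cast(c,uv,z,obs=None):
    o,d=ray(c,uv,obs); return o+d*((z-o[2])/d[:,2])[:,None]
def proj(c,P,obs=None):
    K,D,Rc,o=cam(c,obs)
    rv=cv2.Rodrigues(Rc.T)[0]
    return cv2.projectPoints(np.array(P,float).reshape(-1,1,3),rv,-Rc.T@o,K,D)[0].reshape(-1,2)
E
python3 - <<'E'
from h import *
d=pickle.load(open('s0.pkl','rb'));o=d['obs']
w=d['wrist'];s=d['scene'];si=d['side']
print('A small corners', cast(w,[[311,42],[384,27],[386,193],[319,202],[352,170],[351,65]],.04,o).round(4))
print('B corners', cast(w,[[96,129],[182,114],[125,77]],.04,o).round(4))
def crop(im,x,y,W,H,f,n): cv2.imwrite(n,cv2.resize(im[y:y+H,x:x+W,::-1],None,fx=f,fy=f,interpolation=cv2.INTER_CUBIC))
crop(s['color'],200,120,250,130,3,'pics/c1.png')
crop(si['color'],110,130,260,180,3,'pics/c2.png')
crop(si['color'],320,280,120,90,5,'pics/c3.png')
E
```

```text
A small corners [[ 0.5295  0.1403  0.04  ]
 [ 0.5951  0.152   0.04  ]
 [ 0.6136 -0.0021  0.04  ]
 [ 0.5432 -0.012   0.04  ]
 [ 0.576   0.0224  0.04  ]
 [ 0.5677  0.1211  0.04  ]]
B corners [[0.3187 0.0625 0.04  ]
 [0.4048 0.0773 0.04  ]
 [0.3542 0.1101 0.04  ]]
```

View pics/c1.png

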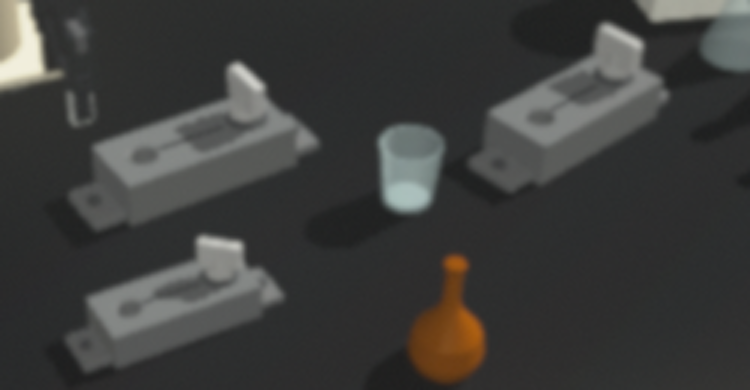

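View pics/c2.png

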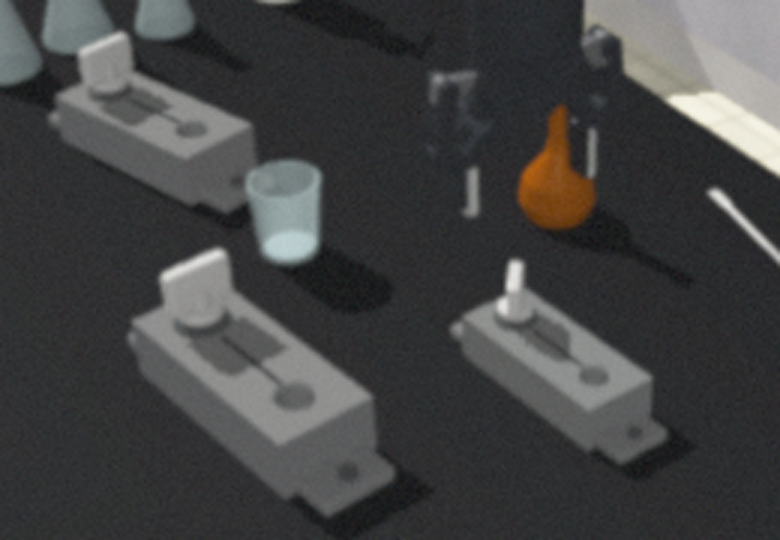

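View pics/c3.png

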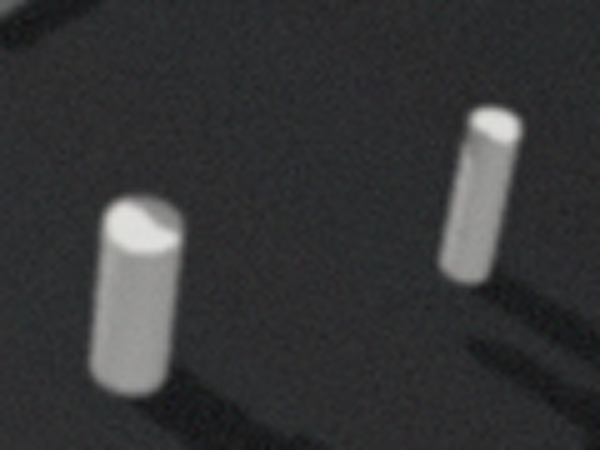

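```bash
python3 - <<'E'
from h import *
d=pickle.load(open('s0.pkl','rb'));o=d['obs']
w=d['wrist'];s=d['scene'];si=d['side']
for n,b,c in [('A',(307.7,255.3),(282.3,232.7)),('B',(208,262.3),(177.3,236)),('C',(174,173),(146,159))]:
    P=cast(si,[b],.04)[0];Q=cast(si,[c],.05)[0]; v=Q-P
    print(n,P.round(4),Q.round(4),np.linalg.norm(v[:2]).round(4), 'yaw',np.arctan2(-v[0],v[1]).round(3))
print('stout top/foot',cast(si,[(348.6,324.6)],.08).round(4),cast(si,[(346.2,354.4)],0).round(4))
print('slim',cast(si,[(419.2,305.2)],.08).round(4),cast(si,[(413.2,333.6)],0).round(4))
def blobs(c,m,amin,lab):
    n,l,st,ce=cv2.connectedComponentsWithStats(m.astype(np.uint8))
    for i in range(1,n):
        if st[i,4]>=amin: print(lab,st[i],ce[i].round(1))
for nm,c in (('scene',s),('side',si)):
    hsv=cv2.cvtColor(c['color'],cv2.COLOR_RGB2HSV)
    x=hsv.astype(int)
    blobs(c,(x[...,0]<14)&(x[...,1]>130)&(x[...,2]>90),60,nm+' orange')
    blobs(c,(x[...,2]>120)&(x[...,1]<50),60,nm+' bright')
def crop(im,x,y,W,H,f,n): cv2.imwrite(n,cv2.resize(im[y:y+H,x:x+W,::-1],None,fx=f,fy=f,interpolation=cv2.INTER_CUBIC))
crop(s['color'],120,200,140,100,5,'pics/c4.png')
E
```

```text
A [0.5746 0.0169 0.04  ] [0.5657 0.1143 0.05  ] 0.0978 yaw 0.091
B [0.3647 0.1184 0.04  ] [0.3404 0.2406 0.05  ] 0.1246 yaw 0.196
C [0.4636 0.563  0.04  ] [0.4177 0.6806 0.05  ] 0.1262 yaw 0.372
stout top/foot [[ 0.4886 -0.2434  0.08  ]] [[ 0.4874 -0.2471 -0.    ]]
slim [[ 0.6398 -0.2783  0.08  ]] [[ 0.6392 -0.2789  0.    ]]
scene orange [230 268  23  25 415] [241.4 280.3]
scene bright [   0    0  189   55 6143] [91.4 20.2]
scene bright [    0     0   417   134 22909] [216.6  60.3]
scene bright [ 498    0   62  197 8058] [534.7  97.3]
scene bright [ 401   64   65   77 2461] [434.3  99.2]
scene bright [162 118  58  37 852] [188.4 140. ]
scene bright [468 126  11  29 150] [473.8 141.1]
scene bright [365 128  54  40 601] [394.  149.4]
scene bright [233 141  65  41 663] [264.4 163.5]
scene bright [479 145   8  23 105] [483.4 156.8]
scene bright [327 163  19  27 344] [334.9 177.9]
scene bright [230 199  57  33 594] [259.  215.1]
scene bright [140 212  15  26 243] [147.4 224.5]
scene bright [   30   242   530   178 45424] [387.4 360.8]
scene bright [138 252  13  24 169] [144.6 263.2]
scene bright [285 278  71  15 178] [323.4 284.6]
scene bright [  73  310   58   54 1719] [101.  336.1]
side orange [378 232  24  29 478] [389.6 247.2]
side bright [     0      0    560    333 103031] [309.1 109.3]
side bright [269 120  31   7 125] [284.1 123.6]
side bright [192 184  25  33 658] [204.9 199.3]
side bright [346 193  36  35 143] [363.1 209.5]
side bright [ 155  213   78   65 1622] [191.4 246.7]
side bright [265 217  61  50 842] [294.8 245. ]
side bright [408 302  16  34 322] [415.5 318.3]
side bright [ 486  316   58   57 2014] [515.  343.7]
side bright [  15  321  116   99 6292] [ 70.6 373.7]
side bright [338 320  18  38 540] [346.6 338.3]
```

View pics/c4.png

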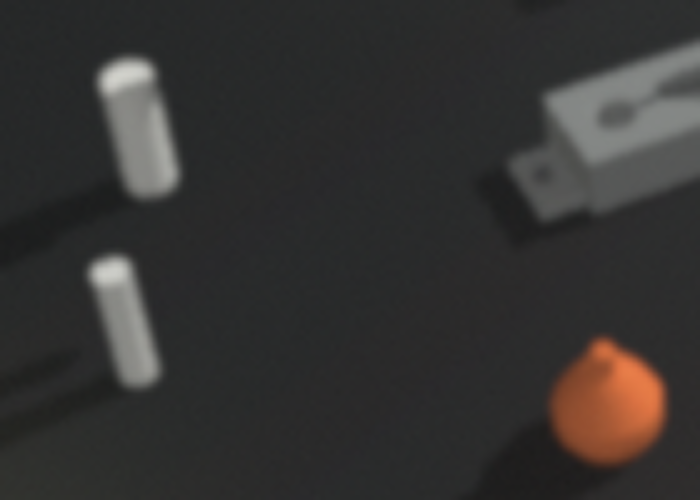

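```bash
python3 - <<'E'
from h import *
d=pickle.load(open('s0.pkl','rb'));o=d['obs']
w=d['wrist'];s=d['scene'];si=d['side']
def cr(x,y): return (120+x/5,200+y/5)
print('slim scene',cast(s,[cr(111,272)],.08).round(4),cast(s,[cr(141,376)],0).round(4))
print('stout scene',cast(s,[cr(128,76)],.08).round(4),cast(s,[cr(152,184)],0).round(4))
def tri(a,b):
    o1,d1=ray(s,[a]);o2,d2=ray(si,[b]);
    A=np.c_[d1[0],-d2[0]];t=np.linalg.lstsq(A,o2-o1,rcond=None)[0]
    p=o1+d1[0]*t[0];q=o2+d2[0]*t[1];return ((p+q)/2).round(4),np.linalg.norm(p-q).round(4)
print('slim top tri',tri(cr(111,272),(419.2,305.2)))
print('bulb',tri((241.4,281.5),(389.6,248)))
print('flask',tri((349,235),(295,194)),'top',tri((351.5,208),(296,168)))
print('beaker',tri((337,177),(204.9,201)))
E
```

```text
slim scene [[ 0.6401 -0.2744  0.08  ]] [[ 0.6415 -0.2736  0.    ]]
stout scene [[ 0.486 -0.24   0.08 ]] [[ 0.4915 -0.2414  0.    ]]
slim top tri (array([ 0.6404, -0.2759,  0.0792]), np.float64(0.0034))
bulb (array([ 0.7741, -0.048 ,  0.022 ]), np.float64(0.0016))
flask (array([0.7205, 0.2937, 0.0205]), np.float64(0.0035)) top (array([0.7166, 0.2911, 0.1129]), np.float64(0.0163))
beaker (array([0.4766, 0.375 , 0.0367]), np.float64(0.0041))
```

Clamp A is the right one: its bore-to-screw distance is 100 mm, against 125 mm for the other two. The slim post is near (0.640, -0.277). I'll move above it for a closer look.

Call:
move_arm --motion '[[85,[-0.4,0.2,0],0],[85,[-1.2,0.6,0.1],0],[85,[-2.1,1.1,0.3],0],[85,[-3.0,1.5,0.4],0],[85,[-3.9,2.0,0.5],0],[85,[-4.8,2.4,0.6],0],[85,[-5.3,2.7,0.6],0],[85,[-5.5,2.8,0.6],0],[85,[-5.5,2.8,0.6],0],[85,[-5.5,2.8,0.6],0]]'

```text
clock: 1.15
eef_pos: [0.6396, -0.2746, 0.2005]
tool_rot: [0.707, 0.707, -0.0, -0.001]
ft_force: [0.6, 0.1, 0.2]
grip_width: 0.0855
```

```bash
cat > snap.py <<'E'
import sys; from workcell import *; from h import *
tag=sys.argv[1]; names=sys.argv[2:]
d={'obs':get_obs()}
for n in names:
    d[n]=camera(n); cv2.imwrite(f'pics/{n}_{tag}.png',d[n]['color'][:,:,::-1])
pickle.dump(d,open(f's_{tag}.pkl','wb')); o=d['obs']
print(o['clock'],o['eef_pos'].round(4),o['tool_rot'].round(4),o['joint_pos'].round(3),o['grip_width'],o['ft_force'].round(2))
E
python3 snap.py 1 wrist
```

```text
1.15 [ 0.6396 -0.2746  0.2005] [ 7.072e-01  7.071e-01 -2.000e-04 -9.000e-04] [-0.406  0.669  0.591  1.495  0.     1.165] 0.08548441237938396 [0.6  0.14 0.22]
```

View pics/wrist_1.png

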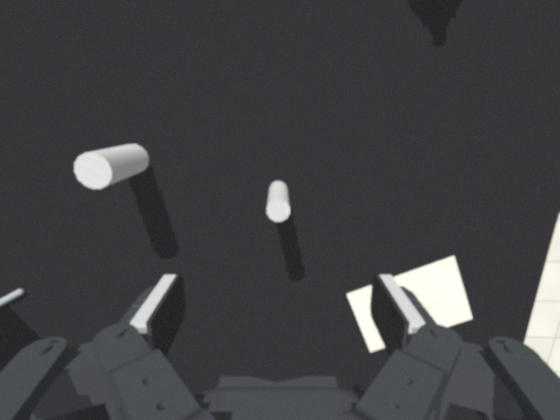

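```bash
python3 - <<'E'
from h import *
d=pickle.load(open('s_1.pkl','rb'));o=d['obs'];w=d['wrist']
im=w['color'][170:230,255:305,::-1]
cv2.imwrite('pics/c5.png',cv2.resize(im,None,fx=10,fy=10,interpolation=cv2.INTER_CUBIC))
print(cast(w,[(278,209.5)],.08,o).round(4), cast(w,[(267,209.5),(290.5,209.5)],.08,o).round(4))
E
```

```text
[[ 0.6395 -0.2743  0.08  ]] [[ 0.6301 -0.2743  0.08  ]
 [ 0.6502 -0.2743  0.08  ]]
```

View pics/c5.png

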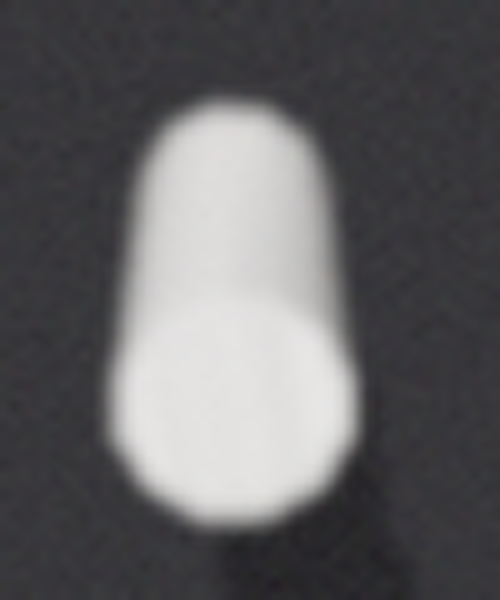

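The slim post's top is at pixel (278,210), which puts it at (0.640, -0.275) with a 20 mm diameter, directly under the TCP. I'll descend and grip.

Call:
move_arm --motion '[[85,[0,0,0.5],0],[85,[0,0,1.2],0],[85,[0,0,2.0],0],[85,[0,0,2.7],0],[85,[0,0,3.1],0],[85,[0,0,3.14],0],[60,[0,0,3.14],0],[30,[0,0,3.14],0],[0,[0,0,3.14],0],[0,[0,0,3.14],0]]'

```text
clock: 2.2
eef_pos: [0.641, -0.2754, 0.0462]
tool_rot: [0.707, 0.707, 0.001, 0.001]
ft_force: [-0.2, 0.0, -0.6]
grip_width: 0.0275
```

Call:
move_arm --motion '[[0,[0,0,0],0],[0,[0,0,0],0],[0,[0,0,0],0],[0,[0,0,-0.2],0],[0,[0,0,-0.6],0],[0,[0,0,-1.2],0],[0,[0,0,-1.8],0],[0,[0,0,-2.2],0],[0,[0,0,-2.4],0],[0,[0,0,-2.4],0]]'

```text
clock: 3.2
eef_pos: [0.6407, -0.2754, 0.166]
tool_rot: [0.707, 0.707, 0.001, 0.001]
ft_force: [-0.3, -0.1, -1.7]
grip_width: 0.0186
```

```bash
python3 snap.py 2 wrist side
```

```text
3.2 [ 0.6407 -0.2754  0.166 ] [7.071e-01 7.071e-01 5.000e-04 1.300e-03] [-0.406  0.676  0.515  1.407  0.     1.165] 0.018558903439034977 [-0.25 -0.14 -1.74]
```

View pics/wrist_2.png

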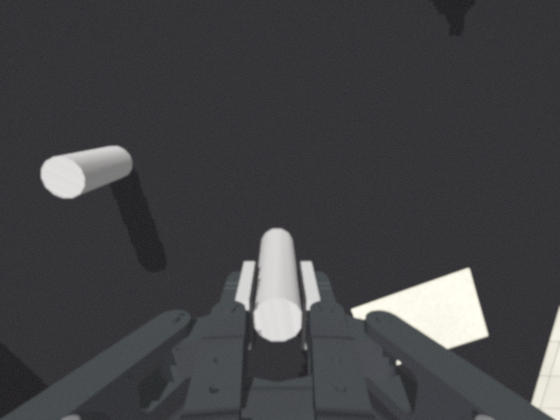

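View pics/side_2.png

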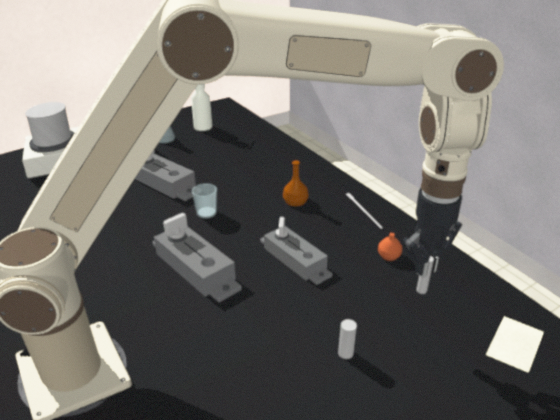

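The post is held: opening is 18.6 mm and the weight reads about 1.9 N. It looks straight between the pads, with its top at pixel (278,320). Now I'll move to a hover short of the bore and measure the bore there.

Call:
move_arm --motion '[[0,[0.3,-0.1,0],0],[0,[0.9,-0.3,0],0],[0,[1.6,-0.5,0],0],[0,[2.3,-0.7,0],0],[0,[3.0,-0.9,0],0],[0,[3.7,-1.1,0],0],[0,[4.3,-1.2,0],0],[0,[4.6,-1.3,0],0],[0,[4.7,-1.3,0],0],[0,[4.7,-1.3,0],0]]'

```text
clock: 4.3
eef_pos: [0.5749, -0.04, 0.1636]
tool_rot: [0.707, 0.707, -0.001, -0.0]
ft_force: [-0.4, -1.3, -1.5]
grip_width: 0.0187
```

```bash
python3 snap.py 3 wrist
```

```text
4.3 [ 0.5749 -0.04    0.1636] [ 7.069e-01  7.073e-01 -5.000e-04 -2.000e-04] [-6.900e-02  4.270e-01  9.200e-02  1.237e+00 -1.000e-03  1.501e+00] 0.01865725042730085 [-0.36 -1.31 -1.47]
```

View pics/wrist_3.png

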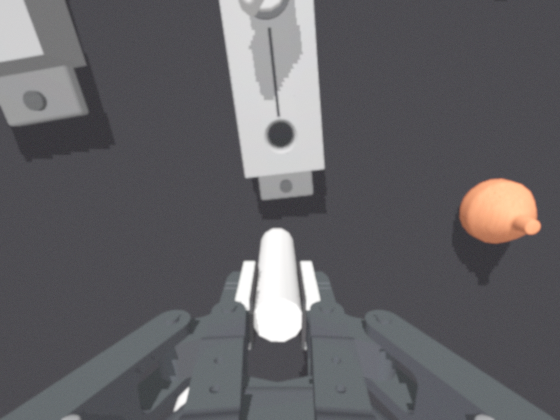

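```bash
python3 - <<'E'
from h import *
d=pickle.load(open('s_3.pkl','rb'));o=d['obs'];w=d['wrist']
f=lambda x,y,W,H,n,k:cv2.imwrite(n,cv2.resize(w['color'][y:y+H,x:x+W,::-1],None,fx=k,fy=k,interpolation=cv2.INTER_CUBIC))
f(255,110,50,50,'pics/c6.png',10)
f(230,215,100,130,'pics/c7.png',4)
g=cv2.cvtColor(w['color'],cv2.COLOR_RGB2GRAY)
for th in(100,130,160):
    m=(g[112:155,258:304]<th).astype(np.uint8)
    n,l,st,ce=cv2.connectedComponentsWithStats(m)
    for i in range(1,n):
        if st[i,4]>60:print(th,st[i],ce[i]+[258,112])
E
```

```text
100 [ 10  10  25  25 464] [280.04741379 133.76077586]
130 [  9   9  27  26 547] [280.01462523 133.67458867]
160 [  8   8  29  28 640] [279.8875    133.5515625]
```

View pics/c6.png

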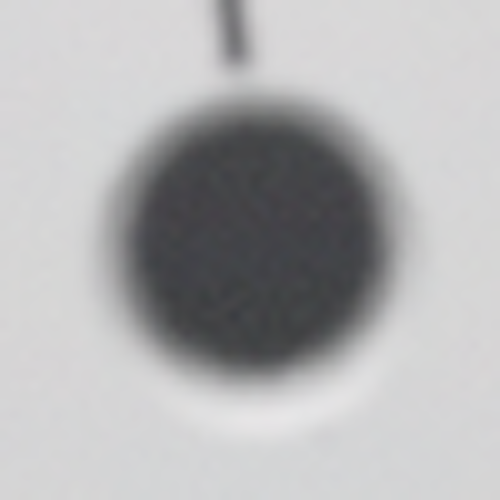

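View pics/c7.png

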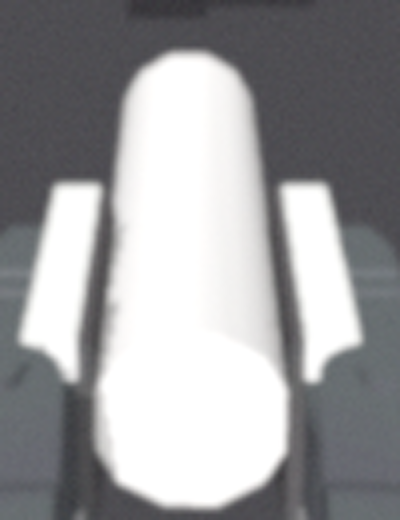

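```bash
python3 - <<'E'
from h import *
d=pickle.load(open('s_3.pkl','rb'));o=d['obs'];w=d['wrist']
e=o['eef_pos']
print('bore',cast(w,[(279.8,135.2)],.04,o).round(4))
for foot in (.118,.120,.122):
    t=cast(w,[(277.9,319.6),(254,319.6),(302,319.6),(277.9,341.5)],foot+.08,o)
    print(foot,'top-e',(t[0]-e).round(4),'diam',t[2,0]-t[1,0],'near',(t[3]-e).round(4))
    # silhouette far side tip: point on foot rim (r=.009 chamfer) at +y
    P=[[e[0],e[1]+y+.01,foot+.001] for y in(-.004,-.002,0,.002,.004)]
    print(proj(w,P,o).round(1)[:,1])
E
```

```text
bore [[0.5762 0.0214 0.04  ]]
0.118 top-e [-0.0003  0.001   0.0344] diam 0.01876440325217754 near [-0.0003 -0.0092  0.0344]
[235.1 232.1 229.  226.  222.9]
0.12 top-e [-0.0003  0.0025  0.0364] diam 0.018416081149774444 near [-0.0003 -0.0075  0.0364]
[236.2 233.2 230.1 227.1 224. ]
0.122 top-e [-0.0003  0.0039  0.0384] diam 0.018067759047371124 near [-0.0003 -0.0059  0.0384]
[237.4 234.4 231.3 228.2 225. ]
```

Call:
move_arm --motion '[[0,[0.2,0,0],0],[0,[0.6,0.03,0],0],[0,[1.0,0.03,0.1],0],[0,[1.16,0.03,0.3],0],[0,[1.18,0.03,0.7],0],[0,[1.18,0.03,1.1],0],[0,[1.18,0.03,1.3],0],[0,[1.18,0.03,1.34],0],[0,[1.18,0.03,1.34],0],[0,[1.18,0.03,1.34],0]]'

```text
clock: 5.35
eef_pos: [0.5774, 0.0187, 0.0983]
tool_rot: [0.707, 0.707, 0.001, 0.001]
ft_force: [-0.3, -0.1, -0.9]
grip_width: 0.0183
```

```bash
python3 snap.py 4 wrist side scene; python3 - <<'E'
from h import *
d=pickle.load(open('s_4.pkl','rb'))
f=lambda s,x,y,W,H,k:cv2.resize(d[s]['color'][y:y+H,x:x+W,::-1],(W*k,H*k),interpolation=cv2.INTER_CUBIC)
a=f('side',265,200,80,90,5);b=f('scene',220,180,80,90,5)
cv2.imwrite('pics/c8.png',np.hstack([a,b]))
E
```

```text
5.35 [0.5774 0.0187 0.0983] [7.073e-01 7.069e-01 7.000e-04 7.000e-04] [ 0.032  0.478 -0.007  1.084 -0.     1.604] 0.018286283701538408 [-0.35 -0.11 -0.86]
```

View pics/wrist_4.png

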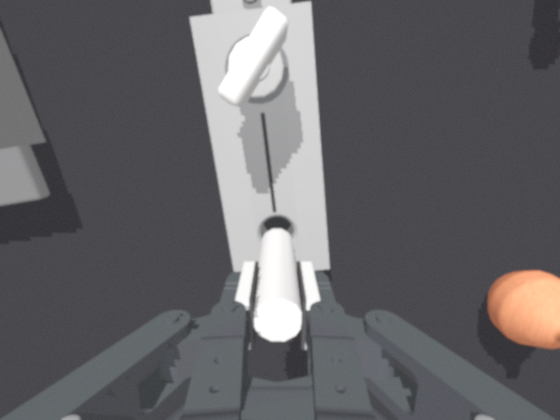

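View pics/c8.png

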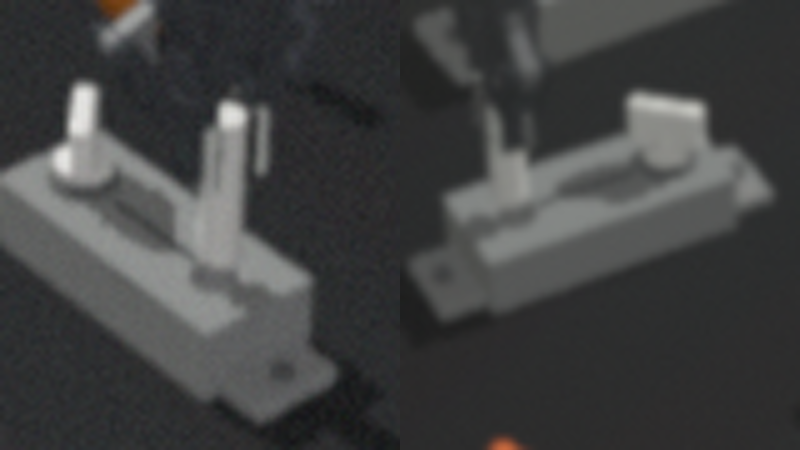

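```bash
python3 - <<'E'
from h import *
d=pickle.load(open('s_4.pkl','rb'));o=d['obs'];w=d['wrist'];e=o['eef_pos']
cv2.imwrite('pics/c9.png',cv2.resize(w['color'][205:265,245:315,::-1],None,fx=10,fy=10,interpolation=cv2.INTER_CUBIC))
print(proj(w,[[.5762,.0214+.0135,.04],[.5762,.0214+.0115,.038],[.5762-.0135,.0214,.04],[.5762+.0135,.0214,.04]],o).round(1))
E
```

```text
[[276.2 213. ]
 [276.2 215. ]
 [255.9 232.4]
 [296.5 232.4]]
```

View pics/c9.png

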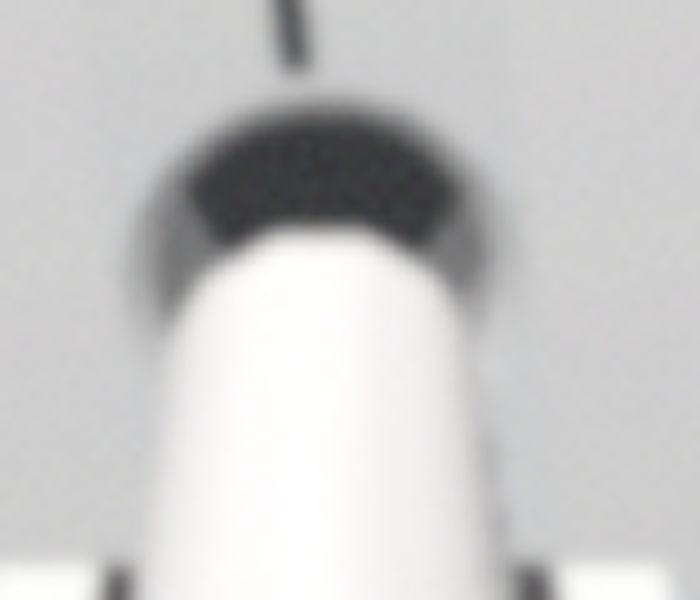

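Wrist view: the bore rim spans x = 258–295 with its centre near 276, and the post foot's centre is near 276.5, so they agree to within about 1 mm. I'll insert the post.

Call:
move_arm --motion '[[0,[0.01,0,0.1],0],[0,[0.01,0,0.2],0],[0,[0.01,0,0.3],0],[0,[0.01,0,0.4],0],[0,[0.01,0,0.5],0],[0,[0.01,0,0.6],0],[0,[0.01,0,0.7],0],[0,[0.01,0,0.8],0],[0,[0.01,0,0.87],0],[0,[0.01,0,0.88],0]]'

```text
clock: 6.5
eef_pos: [0.5767, 0.0195, 0.0558]
tool_rot: [0.707, 0.707, 0.0, 0.0]
ft_force: [-7.3, -0.1, 15.9]
grip_width: 0.0185
```

```bash
python3 snap.py 5 wrist side scene; python3 - <<'E'
from h import *
d=pickle.load(open('s_5.pkl','rb'))
f=lambda s,x,y,W,H,k:cv2.resize(d[s]['color'][y:y+H,x:x+W,::-1],(W*k,H*k),interpolation=cv2.INTER_CUBIC)
a=f('side',265,200,80,90,5);b=f('scene',220,180,80,90,5)
cv2.imwrite('pics/c10.png',np.hstack([a,b]))
E
```

```text
6.5 [0.5767 0.0195 0.0558] [7.071e-01 7.071e-01 5.000e-04 5.000e-04] [ 0.034  0.52  -0.062  0.988 -0.     1.605] 0.018452103243431016 [-7.31 -0.1  15.86]
```

View pics/c10.png

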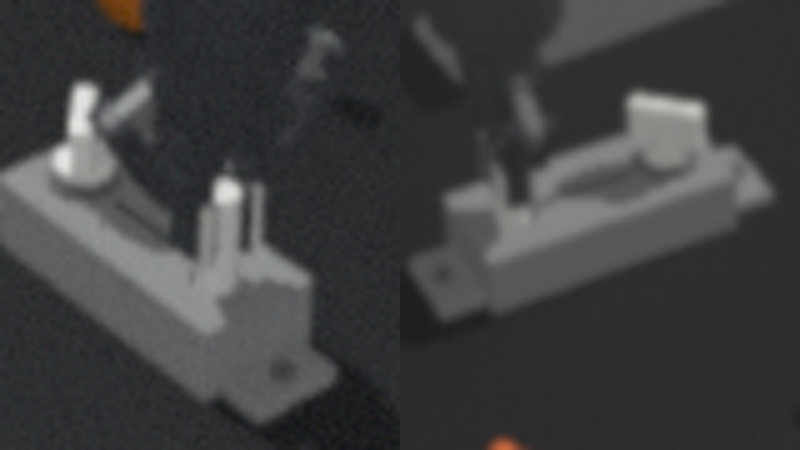

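Call:
move_arm --motion '[[0,[0,-0.01,-0.01],0],[40,[0,-0.01,-0.01],0],[60,[0,-0.01,-0.01],0],[60,[0,-0.01,-0.01],0],[60,[0,-0.01,-0.1],0],[60,[0,-0.01,-0.4],0],[60,[0,-0.01,-1.0],0],[60,[0,-0.01,-1.7],0],[60,[0,-0.01,-2.2],0],[60,[0,-0.01,-2.2],0]]'

```text
clock: 7.65
eef_pos: [0.5789, 0.0196, 0.1681]
tool_rot: [0.707, 0.707, 0.003, 0.003]
ft_force: [-0.4, 0.3, -0.0]
grip_width: 0.06
```

```bash
python3 snap.py 6 wrist side scene; python3 - <<'E'
from h import *
d=pickle.load(open('s_6.pkl','rb'))
f=lambda s,x,y,W,H,k:cv2.resize(d[s]['color'][y:y+H,x:x+W,::-1],(W*k,H*k),interpolation=cv2.INTER_CUBIC)
a=f('side',265,200,80,90,5);b=f('scene',220,180,80,90,5)
cv2.imwrite('pics/c11.png',np.hstack([a,b]))
E
```

```text
7.65 [0.5789 0.0196 0.1681] [0.7071 0.7071 0.0032 0.003 ] [ 0.034  0.423  0.097  1.236 -0.     1.605] 0.05999553237227607 [-0.38  0.32 -0.  ]
```

View pics/c11.png

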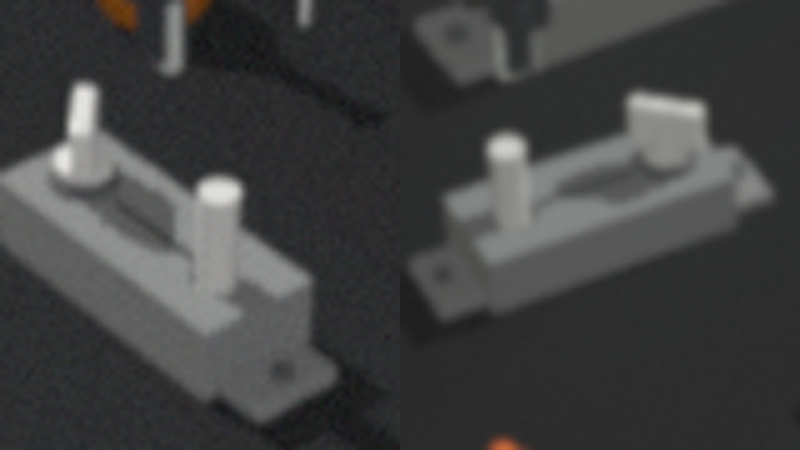

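View pics/wrist_6.png

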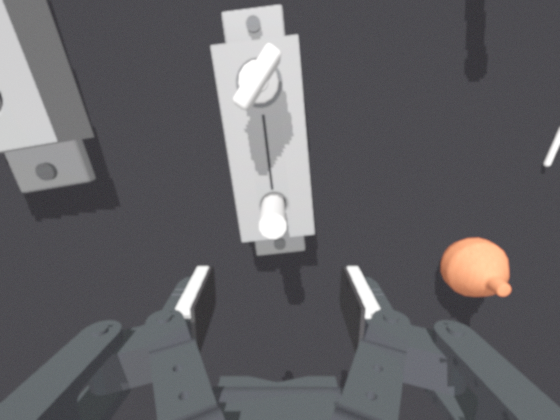

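```bash
python3 - <<'E'
from h import *
d=pickle.load(open('s_6.pkl','rb'));o=d['obs'];w=d['wrist'];s=d['scene'];si=d['side']
o1,d1=ray(s,[(241.4,209.6)]);o2,d2=ray(si,[(309,238)])
t=np.linalg.lstsq(np.c_[d1[0],-d2[0]],o2-o1,rcond=None)[0]
print('post top',o1+d1[0]*t[0],o2+d2[0]*t[1], 'wrist@.09',cast(w,[(273,224)],.09,o))
cv2.imwrite('pics/c12.png',cv2.resize(w['color'][35:115,220:300,::-1],None,fx=7,fy=7,interpolation=cv2.INTER_CUBIC))
E
```

```text
post top [0.57620134 0.02051797 0.0905713 ] [0.5773205  0.0178489  0.08848618] wrist@.09 [[0.57601776 0.02138917 0.09      ]]
```

View pics/c12.png

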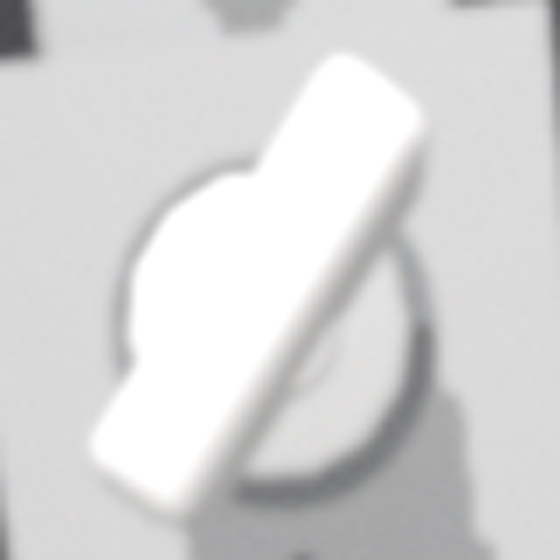

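```bash
python3 - <<'E'
from h import *
d=pickle.load(open('s_6.pkl','rb'));o=d['obs'];w=d['wrist']
c=np.array([(333,55),(425,118),(183,515),(92,448)])/7+[219.5,34.5]
P=cast(w,c,.083,o);print(P.round(4),P.mean(0).round(4))
v=(P[0]+P[1]-P[2]-P[3])/2;h=np.arctan2(v[1],v[0]);print('len',np.linalg.norm(v),'heading',h)
yaw=.09
th=[yaw-h+k*np.pi for k in range(3)];print('joint cand',th)
print('bore->wing yaw',np.arctan2(-(P.mean(0)[0]-.5762),P.mean(0)[1]-.0212), np.linalg.norm(P.mean(0)[:2]-[.5762,.0212]))
x=R.from_quat(o['tool_rot']).as_matrix()[:,0];print('tool x heading',np.arctan2(x[1],x[0]),o['joint_pos'])
E
```

```text
[[0.5727 0.1399 0.083 ]
 [0.5809 0.1349 0.083 ]
 [0.558  0.1009 0.083 ]
 [0.5496 0.1069 0.083 ]] [0.5653 0.1207 0.083 ]
len 0.040630955786702914 heading 0.9681378731062766
joint cand [np.float64(-0.8781378731062767), np.float64(2.2634547804835163), np.float64(5.4050474340733095)]
bore->wing yaw 0.10931950698636013 0.10004753500540947
tool x heading 1.570810769562425 [ 3.38343137e-02  4.22603587e-01  9.69364373e-02  1.23630614e+00
 -3.27882595e-06  1.60461748e+00]
```

Post top triangulates to z ≈ 0.090, so the post is home. The wing centre is at about (0.565, 0.121) with heading 0.97 rad, which gives a joint angle of about 2.26. There is about 1.74 rad left to turn. I'll approach with the tool turned counter-clockwise so the last joint keeps its range.

Call:
move_arm --motion '[[60,[0.1,0,-0.2],-1],[60,[0.4,-0.05,-0.4],-2.4],[60,[0.8,-0.1,-0.4],-3.8],[60,[1.2,-0.14,-0.4],-5.2],[60,[1.6,-0.2,-0.4],-6.6],[60,[1.9,-0.23,-0.4],-8.0],[60,[2.02,-0.23,-0.4],-9.4],[60,[2.02,-0.23,-0.4],-10.8],[60,[2.02,-0.23,-0.4],-12.2],[60,[2.02,-0.23,-0.4],-13.5]]'

```text
clock: 8.8
eef_pos: [0.5633, 0.1204, 0.1811]
tool_rot: [0.075, 0.997, -0.001, -0.002]
ft_force: [0.1, -0.1, 0.3]
grip_width: 0.0602
```

Call:
move_arm --motion '[[60,[0,0,0],-1.4],[60,[0,0,0],-2.8],[60,[0,0,0],-4.2],[60,[0,0,0],-5.6],[60,[0,0,0],-7.0],[60,[0,0,0],-8.4],[60,[0,0,0],-9.8],[60,[0,0,0],-10.7],[60,[0,0,0],-10.75],[60,[0,0,0],-10.75]]'

```text
clock: 9.8
eef_pos: [0.5638, 0.1203, 0.1819]
tool_rot: [-0.465, 0.885, 0.0, -0.001]
ft_force: [-0.8, 1.0, 0.5]
grip_width: 0.0602
```

```bash
python3 snap.py 7 wrist
```

```text
9.8 [0.5638 0.1203 0.1819] [-4.648e-01  8.854e-01  4.000e-04 -1.300e-03] [ 0.21   0.418  0.127  1.282 -0.    -0.757] 0.06022674946748017 [-0.81  0.98  0.49]
```

View pics/wrist_7.png

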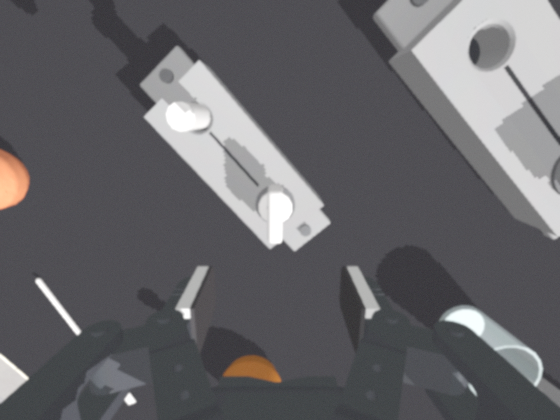

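```bash
python3 - <<'E'
from h import *
d=pickle.load(open('s_7.pkl','rb'));w=d['wrist']
cv2.imwrite('pics/c13.png',cv2.resize(w['color'][175:255,235:315,::-1],None,fx=7,fy=7,interpolation=cv2.INTER_CUBIC))
E
```

```text
(no output)
```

View pics/c13.png

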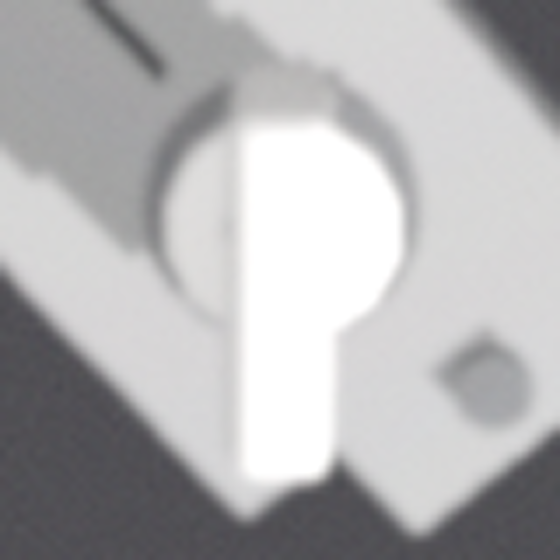

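```bash
python3 - <<'E'
from h import *
d=pickle.load(open('s_7.pkl','rb'));o=d['obs'];w=d['wrist']
c=np.array([(243,120),(338,120),(335,483),(240,482)])/7+[234.5,174.5]
P=cast(w,c,.083,o);m=P.mean(0);print(m.round(4))
v=(P[0]+P[1]-P[2]-P[3])/2;h=np.arctan2(v[1],v[0]);u=(P[1]+P[2]-P[0]-P[3])/2
Rm=R.from_quat(o['tool_rot']).as_matrix();print('len',np.linalg.norm(v),np.linalg.norm(u),'heading',h,'toolx',np.arctan2(Rm[1,0],Rm[0,0]))
print('tool-frame delta/50mm',(Rm.T@(m-o['eef_pos'])/.05).round(3))
E
```

```text
[0.5643 0.1205 0.083 ]
len 0.04286090689725902 0.010702206319722497 heading -2.183137638502951 toolx -2.1747587684336134
tool-frame delta/50mm [-0.012 -0.01   1.979]
```

The wing's top spans pixels x 269–283, y 192–243. It is aligned with the jaws to 0.01 rad and centred to within 1 mm. I'll descend and grip.

Call:
move_arm --motion '[[60,[-0.01,-0.01,0.4],0],[60,[-0.01,-0.01,1.0],0],[60,[-0.01,-0.01,1.6],0],[60,[-0.01,-0.01,2.1],0],[60,[-0.01,-0.01,2.4],0],[60,[-0.01,-0.01,2.5],0],[40,[-0.01,-0.01,2.5],0],[20,[-0.01,-0.01,2.5],0],[0,[-0.01,-0.01,2.5],0],[0,[-0.01,-0.01,2.5],0]]'

```text
clock: 10.85
eef_pos: [0.5664, 0.1207, 0.0598]
tool_rot: [-0.466, 0.885, -0.001, 0.001]
ft_force: [0.0, -0.6, 2.7]
grip_width: 0.0106
```

Call:
move_arm --motion '[[0,[0,0,0],0],[0,[0,0,0],0],[0,[0,0,0],0],[0,[0,0,0],0],[0,[0,0,0],0.5],[0,[0,0,0],1.0],[0,[0,0,0],1.5],[0,[0,0,0],2.0],[0,[0,0,0],2.0],[0,[0,0,0],2.0]]'

```text
clock: 11.85
eef_pos: [0.5665, 0.1206, 0.0598]
tool_rot: [-0.37, 0.929, -0.001, 0.002]
ft_force: [0.9, -1.7, 6.1]
grip_width: 0.0108
```

```bash
python3 snap.py 8 wrist side; python3 -c "
import pickle;print(pickle.load(open('s_8.pkl','rb'))['obs']['ft_torque'])"
```

```text
11.85 [0.5665 0.1206 0.0598] [-3.703e-01  9.289e-01 -5.000e-04  1.600e-03] [ 0.21   0.518 -0.053  0.997 -0.001 -0.549] 0.01082838957027104 [ 0.86 -1.65  6.08]
[-0.21606607 -0.05494042 -0.1141504 ]
```

View pics/wrist_8.png

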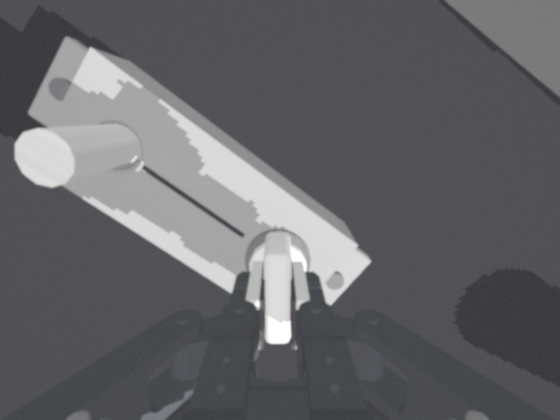

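Call:
move_arm --motion '[[0,[0,0,-0.02],1],[0,[0,0,-0.03],2],[0,[0,0,-0.03],3.2],[0,[0,0,-0.03],4.4],[0,[0,0,-0.03],5.6],[0,[0,0,-0.03],6.8],[0,[0,0,-0.03],8],[0,[0,0,-0.03],9],[0,[0,0,-0.03],10],[0,[0,0,-0.03],10]]'

```text
clock: 12.95
eef_pos: [0.5667, 0.1197, 0.0598]
tool_rot: [0.144, 0.99, -0.001, 0.002]
ft_force: [4.3, -3.7, -2.5]
grip_width: 0.0108
```

```bash
cat > st.py <<'E'
from workcell import *; from h import *
o=get_obs();Rm=R.from_quat(o['tool_rot']).as_matrix()
h=np.arctan2(Rm[1,0],Rm[0,0]);print(o['clock'],o['eef_pos'].round(4),'heading',h,'joint est',(0.1-h)%np.pi+ (np.pi if (0.1-h)%np.pi<1.3 else 0),'j6',o['joint_pos'][5],o['ft_force'].round(2),o['ft_torque'].round(3),o['grip_width'])
E
python3 st.py
```

```text
12.95 [0.5667 0.1197 0.0598] heading 2.8518554089129817 joint est 3.5313298982666046 j6 0.4991016795017177 [ 4.34 -3.73 -2.46] [-0.565 -0.961 -0.066] 0.010819020060133026
```

Call:
move_arm --motion '[[0,[0,0,0],0.6],[0,[0,0,0],1.2],[0,[0,0,0],1.8],[0,[0,0,0],2.4],[0,[0,0,0],2.8],[0,[0,0,0],3.2],[0,[0,0,0],3.5],[0,[0,0,0],3.8],[0,[0,0,0],3.8],[0,[0,0,0],3.8]]'

```text
clock: 13.95
eef_pos: [0.5666, 0.1194, 0.0598]
tool_rot: [0.336, 0.942, -0.001, 0.002]
ft_force: [4.8, -3.9, -2.8]
grip_width: 0.0105
```

```bash
python3 st.py
```

```text
13.95 [0.5666 0.1194 0.0598] heading 2.4555185787586753 joint est 3.927666728420911 j6 0.8952018118467612 [ 4.76 -3.9  -2.84] [-0.797 -0.87  -0.056] 0.010487305309670292
```

Call:
move_arm --motion '[[0,[0,0,0],0.1],[0,[0,0,0],0.2],[0,[0,0,0],0.3],[0,[0,0,0],0.4],[0,[0,0,0],0.5],[0,[0,0,0],0.6],[0,[0,0,0],0.6],[0,[0,0,0],0.6],[0,[0,0,0],0.6],[0,[0,0,0],0.6]]'

```text
clock: 14.95
eef_pos: [0.5665, 0.1194, 0.0598]
tool_rot: [0.365, 0.931, -0.001, 0.002]
ft_force: [3.7, -4.1, -2.1]
grip_width: 0.0106
```

```bash
python3 st.py
```

```text
14.95 [0.5665 0.1194 0.0598] heading 2.39362070868814 joint est 3.9895645984914463 j6 0.9572130145230748 [ 3.7  -4.08 -2.06] [-0.787 -0.861  0.201] 0.010573117925356167
```

Call:
move_arm --motion '[[0,[0,0,0],0.1],[0,[0,0,0],0.2],[0,[0,0,0],0.3],[0,[0,0,0],0.4],[0,[0,0,0],0.4],[0,[0,0,0],0.4],[0,[0,0,0],0.4],[0,[0,0,0],0.4],[0,[0,0,0],0.4],[0,[0,0,0],0.4]]'

```text
clock: 15.95
eef_pos: [0.5665, 0.1194, 0.0598]
tool_rot: [0.383, 0.924, -0.001, 0.002]
ft_force: [3.2, -5.1, -2.0]
grip_width: 0.011
```

```bash
python3 st.py
```

```text
15.95 [0.5665 0.1194 0.0598] heading 2.355105416817988 joint est 4.028079890361598 j6 0.9960524315206923 [ 3.16 -5.1  -2.  ] [-1.014 -0.91   1.369] 0.01100997828267954
```

Turning resistance rose to 1.37 N·m with heading at about 2.38, so the screw is against its stop. I'll back it off a quarter turn.

Call:
move_arm --motion '[[0,[0,0,0],-0.6],[0,[0,0,0],-1.6],[0,[0,0,0],-2.7],[0,[0,0,0],-3.8],[0,[0,0,0],-4.9],[0,[0,0,0],-6.0],[0,[0,0,0],-7.1],[0,[0,0,0],-8.0],[0,[0,0,0],-8.6],[0,[0,0,0],-8.8]]'

```text
clock: 16.95
eef_pos: [0.5667, 0.1201, 0.0598]
tool_rot: [-0.066, 0.998, -0.001, 0.001]
ft_force: [4.4, -2.2, -3.1]
grip_width: 0.0109
```

Call:
move_arm --motion '[[0,[0,0,0],-0.6],[0,[0,0,0],-1.6],[0,[0,0,0],-2.7],[0,[0,0,0],-3.8],[0,[0,0,0],-4.9],[0,[0,0,0],-5.7],[0,[0,0,0],-6.2],[0,[0,0,0],-6.4],[0,[0,0,0],-6.4],[0,[0,0,0],-6.4]]'

```text
clock: 17.95
eef_pos: [0.5665, 0.1206, 0.0598]
tool_rot: [-0.39, 0.921, -0.0, 0.001]
ft_force: [5.8, -0.2, -3.4]
grip_width: 0.0112
```

```bash
python3 st.py; python3 snap.py 9 wrist side scene;python3 - <<'E'
from h import *
d=pickle.load(open('s_9.pkl','rb'))
f=lambda s,x,y,W,H,k:cv2.resize(d[s]['color'][y:y+H,x:x+W,::-1],(W*k,H*k),interpolation=cv2.INTER_CUBIC)
a=f('side',265,200,80,90,5);b=f('scene',220,180,80,90,5)
cv2.imwrite('pics/c14.png',np.hstack([a,b]))
E
```

```text
17.95 [0.5665 0.1206 0.0598] heading -2.340489884328793 joint est 2.440489884328793 j6 -0.5910134220255354 [ 5.79 -0.16 -3.42] [-0.168 -1.126  0.054] 0.011167216686308084
17.95 [0.5665 0.1206 0.0598] [-3.899e-01  9.208e-01 -5.000e-04  1.100e-03] [ 0.21   0.518 -0.052  0.998 -0.001 -0.591] 0.011167216686308084 [ 5.79 -0.16 -3.42]
```

View pics/wrist_9.png

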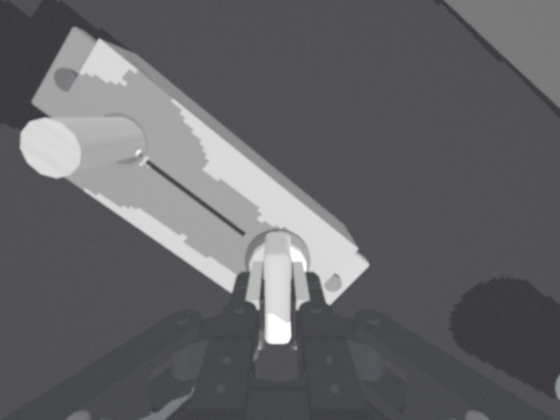

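View pics/side_9.png

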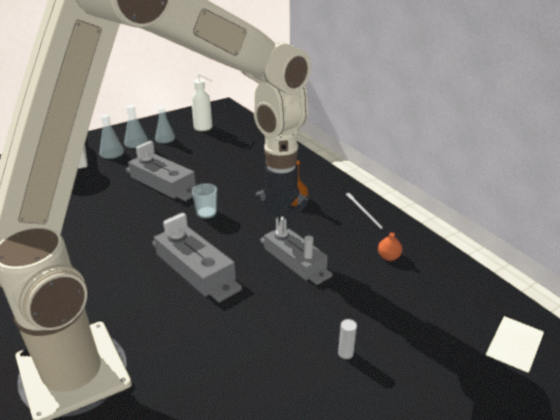

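View pics/c14.png

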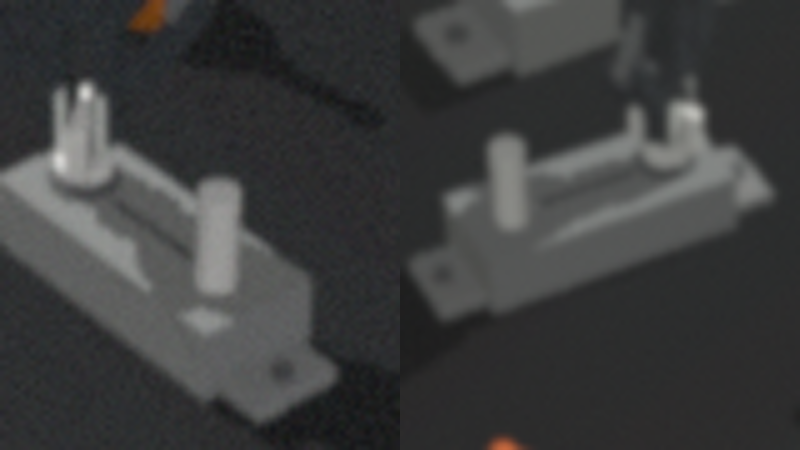

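The wing is still held at (278,290) in the wrist view. The slim post stands in the bore, and the stout post, bulb, beaker and flask look undisturbed in the side view. The back-off is about 1.57 rad. I'll let it settle and hand in.

Call:
move_arm --motion '[[0,[0,0,0],0],[0,[0,0,0],0],[0,[0,0,0],0],[0,[0,0,0],0],[0,[0,0,0],0],[0,[0,0,0],0],[0,[0,0,0],0],[0,[0,0,0],0],[0,[0,0,0],0],[0,[0,0,0],0]]'

```text
clock: 19.1
eef_pos: [0.5664, 0.1206, 0.0598]
tool_rot: [-0.39, 0.921, -0.0, 0.001]
ft_force: [5.6, -1.1, -2.2]
grip_width: 0.0107
```

```bash
python3 st.py; python3 -c "
from workcell import *
print(job_done())"
```

```text
19.1 [0.5664 0.1206 0.0598] heading -2.340478087427537 joint est 2.440478087427537 j6 -0.5910036771379007 [ 5.6  -1.12 -2.22] [-0.162 -1.168  0.077] 0.010700385835710672
the job is handed in; nothing more can be done
None
```

I handed the job in at 19.1 s, and every check I made agreed with the task. `job_done()` gives no verdict, so I can't confirm how it was judged.

- **Slim post:** it stands in the bore of the correct clamp, the one with 100 mm between bore and screw. Its top measured about 0.089–0.091 m above the bench, against 0.090 m when fully home.
- **Thumbscrew:** I turned it clockwise until the resisting torque rose to about 1.4 N·m at its stop. I then backed it off about 1.57 rad. The joint is now estimated at 2.44, inside the 2.13–2.73 range, with an uncertainty of about 0.05 rad because the angle comes from the tool heading.
- **Grip:** the fingers still hold the wing, with the opening at about 10.7 mm and no movement over the last second. I did not measure the finger contact force directly. A side load of about 6 N remains at the wrist.
- **Everything else:** in the last side picture the stout post stands upright and the flask, beaker and bulb look undisturbed. I checked these by eye and did not measure them again.

Two readings disagreed slightly. The bore's y position differed by about 5 mm between the side and wrist cameras, so I used the wrist camera for both post and bore. The tool also stayed about 2–3 mm above the commanded height while on the wing.

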